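Scan the label of the pipe-joint bin

ROBOT

A 6-joint arm with a two-finger parallel gripper is mounted at the origin on the work surface; the furniture and walls round the work are solid. World frame = base frame: x ahead of the robot, y to its left, z up, the work surface at z = 0. Lengths are in m, angles in degrees, forces in N, time in s.
With the tool pointing down it reaches from about 0.425 to 0.95 m from the base axis. Payload 14.7 kg.
Tool frame: the origin (TCP) lies at the very end of the fingers, on their centre line; the grasp point (between the pads) lies 19 mm behind it; z points along the fingers, y is the line along which they close (so a half turn about z gives the same grasp; the last joint's range is limited). The gripper opens to 85 mm and grips with 20 to 120 N. Pads are 22 mm wide; open, the fingers measure 114 mm over their backs; the gripper's body (76 mm by 85 mm) begins 54 mm behind the grasp point. The pads swing forward as they close: fully open they stand 13 mm farther back than shut.
Start: joints at [68.778, 27.513, 91.461, -0, 61.026, -2.67], TCP at [0.207, 0.616, 0.231] pointing down, gripper open.
Joint ranges: [-157.49, 157.49], [-46.99, 117.5], [13.45, 153.17], [-89.5, 269.5], [5.16, 153.95], [-167.48, 167.48]. Speed limits (degrees/s): [108.29, 108.29, 136.94, 172.46, 172.46, 172.46].

INTERFACE

Orientations are given as a 3x3 rotation matrix whose columns are the frame's x, y, z axes.
In Python, from rig import bot gives the robot as it stands.
- The arm moves only by the tool drive_effector, called after ">>>" as name([rows], argument=value, ...), one row to a line, values as JSON. Schema: {"type":"object","properties":{"segments":{"type":"array","items":{"type":"array","items":{"type":"array","items":{"type":"number"},"minItems":5,"maxItems":5},"minItems":1,"maxItems":12},"minItems":1,"maxItems":1},"force":{"type":"number"},"only":{"type":"string"},"quiet":{"type":"boolean"},"lines":{"type":"string"}},"required":["segments"],"additionalProperties":false}. segments is a list that holds a single list of rows (three levels of brackets), with 1 to 12 rows, each of 5 numbers: the finger opening in m, then dx, dy, dz in units of 25 mm, then a turn about the tool's z in units of 2 degrees; each row is the pose to reach, as a shift and turn from the pose commanded when the call began, along the tool's axes at that moment; what a row does not reach only later rows make up. A row lasts 1/10 s, in which the tool goes at most 0.05 m and 8.59 degrees, less where a joint would pass 70% of its speed; a pose out of reach is approached as far as the arm can. The fingers move at their own pace and stop on an object; force is the grip in N (left out, the last holds). Time passes only in rows, so rows that do not move let the fingers close. The tool returns the time, the measured TCP pose, the force, the opening and the grip force at its end. only (a regular expression) keeps the lines of the reply that match it, lines (a string "A,B") keeps lines A to B, and quiet returns only ok. Input that does not fit is refused with a message, and nothing moves.
- bot.read_state(): the state, without advancing time (a new reading comes with each control period).
- bot.grab_frame(name): name is "scene" or "top" or "wrist"; returns a dict with "image" (480x640x3 uint8, red, green, blue), "K" (3x3 intrinsics, pixels), "k1" (the pictures are not rectified: a ray, as slopes to the right and down, at radius r is drawn at 1 + k1 r^2 times it, then the intrinsics apply), "xyz" and "orientation" of the camera in the world; the wrist camera has in their place "tool_from_camera" (4x4, takes a point from camera to tool coordinates, whose origin is the TCP and whose axes are the flange's). Camera axes: x right, y up, looking along -z (the intrinsics and any distortion apply to the point x, -y, -z); pixel columns grow to the right and rows downward; lengths in m; the calibration is good to about 2 mm. A picture is of the moment at which its call begins: read the wrist's pose just before it. There is no depth.
- bot.sign_off(): hands the job in; it is judged then, once.
The state is a dict: "time": time; "joints": joint angles; "qd": joint speeds; "joint_efforts": joint torques, N m; "eef_pos": TCP position; "ee_rot": TCP orientation; "ft_force": force on the tool from outside, world axes, zero at the start; "torque": the same for the moment, N m; "opening": finger opening in m; "finger_force": force on a finger pad.
Only numpy, scipy, OpenCV 4.12 (cv2) and the standard library are available. Lean on these libraries where they do the work, as an engineer would, in place of code of your own. Each camera call takes 0.05 s, during which the arm holds its last target. There are 200 camera calls.

TASK

Book out the pipe joints: pick the hand scanner up off its cork mat by the grip, so that your squeeze also pulls its trigger, point it squarely at the middle of the barcode label on the bin that holds the cast pipe joints (its front leans back a little), and hold it steady there for two seconds at about a hand's breadth (100 mm) with the trigger pulled. Do not scan the label of another bin. Then lay the scanner flat on its mat again and let go.

Things in the scene. Friction and masses are not known exactly. Their poses are not given: they have to be found in the camera images.
- scanner: pistol-shaped grey and black hand scanner lying on its side, 109 x 127 x 46 mm, 0.27 kg; 46 mm is its height as it lies. Origin: on its underside, below the grip point. x: where the nose points and the beam goes; z: up as it lies. The head (x -49 to +60, 46 mm thick) lies at y +16 to +64 mm, the grip's butt (40 x 46 mm thick) at y -36 to -65 mm
- scanner_grip (a point): grip point, 23 mm above the scanner's origin, near its centre of mass: middle of the straight black grip, which runs along y, is 30 mm from back (x -15) to front (x +15) and 34 mm thick. The trigger (31 mm long, 22 thick) stands 8 mm out of its front, so 38 mm over all. Fingers closed here along x, on the back and on the trigger, press it in flush and then clamp the grip
- scanner_nose (a point): middle of the dark window at the nose, 60 mm in x, +40 mm in y and 23 mm in z from the scanner's origin; the beam leaves it straight along the scanner's x. It reads a label 40 to 150 mm in front of the window, met within 15 mm of its centre and within 28 degrees of square
- trigger (a joint): travel of the scanner's trigger in m: 0 out, 0.008 flush with the grip (fully pulled), pulled beyond 0.005. It springs out again: 4 N to start it, about 7 N fully in
- mat: flat cork mat, 160 (x) x 200 (y) x 3 mm, fixed to the table; origin at the middle of its underside. The scanner lies on it at the start with its origin near the mat's middle, and is to be laid wholly on it again
- post_top (a point): top of the nearer of two fixed upright posts (35 mm across, 314 and 301 mm high) of the grey pipe frame that lies on the table: it stands beside the mat, between it and the arm's starting place; the other is 312 mm less in x and 332 mm more in y. Its rails, 32 mm high, lie on the table beside the mat. Keep clear of them
- bin_joints_label (a point): the label to scan: centre of the white barcode label (66 x 32 mm) on the front of the bin that holds three cast pipe joints, 52 mm above the table; the front leans back 20 degrees. x points into the bin, square to the label (so 20 degrees downward), y along it. Three alike grey open bins, 98 wide, 130 deep, 105 mm high, stand in a row in any order, fixed on an 18 mm board
- bin_offcuts_label (a point): not to be scanned: centre of the white barcode label (66 x 32 mm) on the front of the bin that holds pipe offcuts on end, 52 mm above the table; the front leans back 20 degrees. x points into the bin, square to the label (so 20 degrees downward), y along it. Three alike grey open bins, 98 wide, 130 deep, 105 mm high, stand in a row in any order, fixed on an 18 mm board
- bin_brackets_label (a point): not to be scanned: centre of the white barcode label (66 x 32 mm) on the front of the bin that holds small angle brackets, 52 mm above the table; the front leans back 20 degrees. x points into the bin, square to the label (so 20 degrees downward), y along it. Three alike grey open bins, 98 wide, 130 deep, 105 mm high, stand in a row in any order, fixed on an 18 mm board

How it is judged (in metres and radians):
On the way:
1. the scanner, its trigger pulled, is held steady and square on the label of the pipe-joint bin for 1.5 s (value of joint trigger above 0.005 m and x of bin_joints_label in the frame of scanner_nose between 0.04 and 0.15 m and y of bin_joints_label in the frame of scanner_nose between -0.015 and 0.015 m and z of bin_joints_label in the frame of scanner_nose between -0.015 and 0.015 m and angle between the x axis of scanner_nose and the x axis of bin_joints_label, either way round below 0.5 rad and linear speed of scanner below 0.03 m/s and angular speed of scanner below 0.3 rad/s), for 1.5 s.
At the end, for the whole second after the job is handed in: the scanner lies flat on the mat (within 7 degrees), its origin within 60 mm of the mat's middle, at rest, trigger out, let go (horizontal distance between scanner and mat below 0.06 m and height (world z) of scanner between -0.002 and 0.008 m and angle between scanner's own z axis and vertical below 0.12 rad and value of joint trigger below 0.002 m and linear speed of scanner below 0.01 m/s and contact force between scanner and the fingers below 0.1 N); the robot touches nothing.
It fails at once if the label of another bin is scanned (trigger pulled and the scanner held still on it, away from the mat) ((value of joint trigger above 0.005 m and x of bin_offcuts_label in the frame of scanner_nose between 0.04 and 0.15 m and y of bin_offcuts_label in the frame of scanner_nose between -0.015 and 0.015 m and z of bin_offcuts_label in the frame of scanner_nose between -0.015 and 0.015 m and angle between the x axis of scanner_nose and the x axis of bin_offcuts_label, either way round below 0.5 rad and linear speed of scanner below 0.03 m/s and angular speed of scanner below 0.3 rad/s and horizontal distance between scanner and mat above 0.06 m) or (value of joint trigger above 0.005 m and x of bin_brackets_label in the frame of scanner_nose between 0.04 and 0.15 m and y of bin_brackets_label in the frame of scanner_nose between -0.015 and 0.015 m and z of bin_brackets_label in the frame of scanner_nose between -0.015 and 0.015 m and angle between the x axis of scanner_nose and the x axis of bin_brackets_label, either way round below 0.5 rad and linear speed of scanner below 0.03 m/s and angular speed of scanner below 0.3 rad/s and horizontal distance between scanner and mat above 0.06 m)).
It also fails if it takes over 54 s, if anything falls off the work surface, if the arm or the gripper's body presses on something with over 40 N, if the wrist force passes 120 N, or if a joint passes its speed limit or range.

## Working session

There is one attempt and no reset: what is moved stays moved. The work goes in short steps, Python scripts to look and compute and a tool call to move; the robot and the scene stay as the last step left them, time stands still between calls to the robot, and variables do not carry over. Pictures are saved under pics/ and viewed, at most 10 in all, crops included, and the job is handed in when it is done.

```bash
ls; mkdir -p pics
```

Run:
```python
from rig import bot
import cv2,pickle
d={}
for n in("scene","top","wrist"):
    s=bot.read_state();f=bot.grab_frame(n);d[n]=(s,f);cv2.imwrite(f"pics/{n}0.png",f["image"][:,:,::-1])
    print(n,f["K"],f["k1"],f.get("xyz"),f.get("orientation"),f.get("tool_from_camera"))
pickle.dump(d,open("f0.pkl","wb"))
print(s)
```

```text
pics
rig.py
scene [[542.31784492   0.         310.92040236]
 [  0.         542.31784492 239.46325464]
 [  0.           0.           1.        ]] -0.07331937489627227 [-0.05358875 -0.28145707  0.67392915] [[ 0.71905172  0.35684318 -0.59634517]
 [-0.69490189  0.3799499  -0.61053209]
 [ 0.00871708  0.85340554  0.52117463]] None
top [[587.35466554   0.         327.63382845]
 [  0.         587.35466554 235.59111721]
 [  0.           0.           1.        ]] 0.053472794017279404 [0.29025951 0.29351028 1.42702027] [[-0.01841678  0.98428867 -0.17560364]
 [-0.99982905 -0.01841849  0.00162024]
 [-0.00163957  0.17560346  0.98445962]] None
wrist [[427.07833068   0.         317.24040563]
 [  0.         427.07833068 233.3188091 ]
 [  0.           0.           1.        ]] 0.008670065040256074 None None [[ 1.66275053e-04  9.64778231e-01  2.63064510e-01  6.68506209e-02]
 [ 9.99999948e-01 -2.32925283e-04  2.22174393e-04  1.20479584e-03]
 [ 2.75623394e-04  2.63064460e-01 -9.64778220e-01 -1.42523137e-01]
 [ 0.00000000e+00  0.00000000e+00  0.00000000e+00  1.00000000e+00]]
{'time': 0.1, 'joints': array([ 6.87773452e+01,  2.75472321e+01,  9.14892588e+01, -3.84549348e-04,
        6.10261797e+01, -2.66976305e+00]), 'qd': array([-0.01899048, -0.0113802 , -0.09830114, -0.02429171,  0.00396621,
       -0.00927416]), 'joint_efforts': array([-1.39491854e-04, -9.52256942e+01, -4.31051052e+01, -5.56251757e-05,
        5.24792311e-03,  6.88546606e-06]), 'eef_pos': array([0.20666602, 0.61588977, 0.23073131]), 'ee_rot': array([[-9.48031363e-01,  3.18176654e-01, -3.90477534e-04],
       [ 3.18176890e-01,  9.48030813e-01, -1.02175202e-03],
       [ 4.50870954e-05, -1.09289389e-03, -9.99999402e-01]]), 'ft_force': array([-0.0738007 , -0.37129082, -0.24162457]), 'torque': array([-0.03942126, -0.01601638,  0.01690139]), 'finger_force': 0.0, 'opening': 0.08537373154321895}
```

View pics/scene0.png

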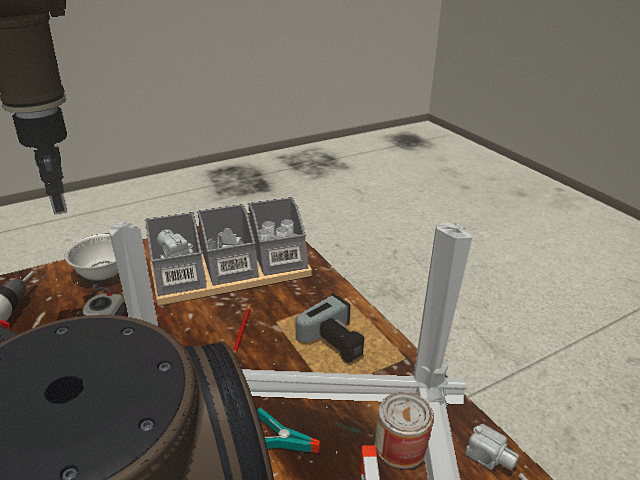

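View pics/top0.png

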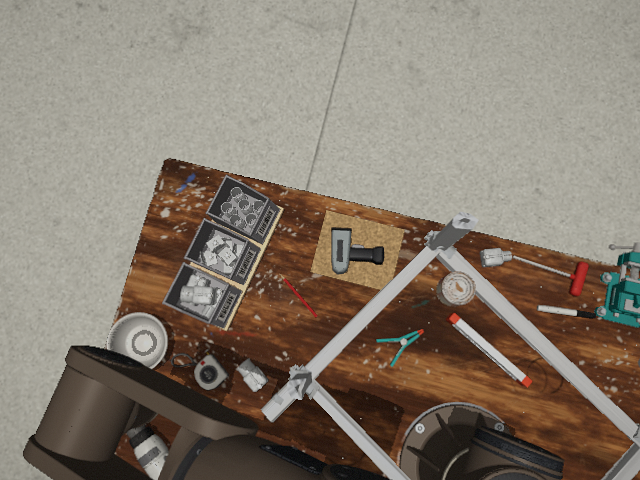

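Left to right in the scene picture, the bins hold the joints (label ~180,273), brackets and offcuts. The scanner is at ~(330,325). In the top view the joints bin is the lowest one (~200,293), and the scanner's head is at ~(341,250) with its grip running right to ~(383,255). I'll zoom in to get precise pixels.

Create h.py:
```python
import numpy as np,cv2,pickle
def und(f,uv):
    K=f["K"];k=np.array([f["k1"],0,0,0,0.])
    return cv2.undistortPoints(np.float64(uv).reshape(-1,1,2),K,k).reshape(-1,2)
def rays(f,uv):
    p=und(f,uv);d=np.c_[p[:,0],-p[:,1],-np.ones(len(p))]
    return np.array(f["xyz"]),d@np.array(f["orientation"]).T
def onz(f,uv,z):
    o,d=rays(f,uv);z=np.broadcast_to(z,len(d));return o+d*((z-o[2])/d[:,2])[:,None]
def tri(fs,uvs):
    A=0;b=0
    for f,uv in zip(fs,uvs):
        o,d=rays(f,[uv]);d=d[0]/np.linalg.norm(d);P=np.eye(3)-np.outer(d,d);A=A+P;b=b+P@o
    x=np.linalg.solve(A,b)
    return x,[np.linalg.norm((np.eye(3)-np.outer(d,d))@(x-o)) for o,d in [(o,d[0]/np.linalg.norm(d)) for o,d in [rays(f,[u]) for f,u in zip(fs,uvs)]]]
def proj(f,X):
    R=np.array(f["orientation"]);c=(np.atleast_2d(X)-f["xyz"])@R
    p=np.c_[c[:,0],-c[:,1]]/-c[:,2:];r2=(p**2).sum(1,keepdims=True);p=p*(1+f["k1"]*r2)
    return p*np.diag(f["K"])[:2]+f["K"][:2,2]
```

Run:
```python
import cv2
a=cv2.imread("pics/scene0.png")[200:380,140:406];cv2.imwrite("pics/sc.png",cv2.resize(a,None,fx=3,fy=3,interpolation=cv2.INTER_CUBIC))
a=cv2.imread("pics/top0.png")[165:345,155:415];cv2.imwrite("pics/tc.png",cv2.resize(a,None,fx=3,fy=3,interpolation=cv2.INTER_CUBIC))
```

```text
(no output)
```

View pics/sc.png

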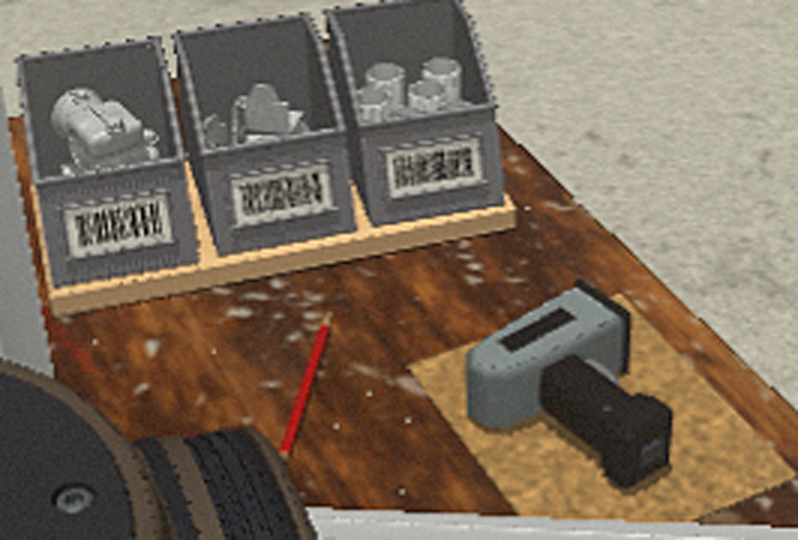

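View pics/tc.png

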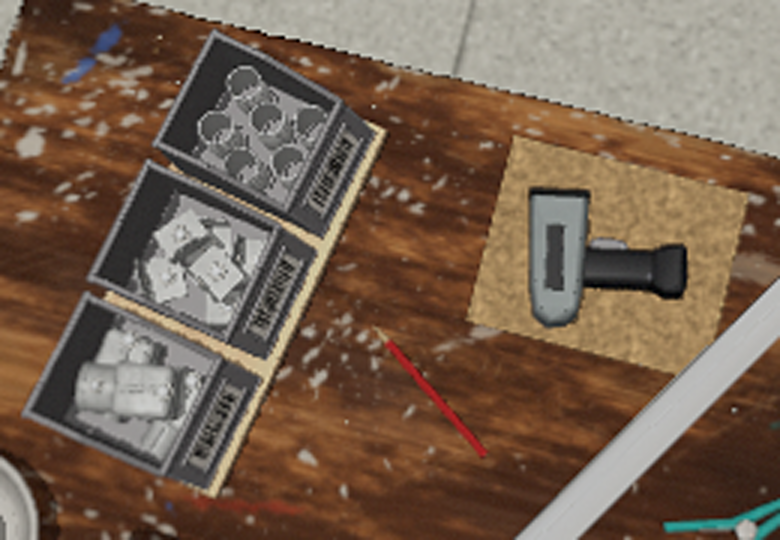

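Run:
```python
import numpy as np,pickle
from h import *
from scipy.optimize import least_squares
d=pickle.load(open("f0.pkl","rb"));S=d["scene"][1];T=d["top"][1]
s=lambda p:(np.array(p)+.5)/3-.5+[140,200]
t=lambda p:(np.array(p)+.5)/3-.5+[155,165]
ls=s([(119,224),(281,192),(432,164)]);lt=t([(214,425),(277,297),(337,180)])
print("S",onz(S,ls,.052).round(4));print("T",onz(T,lt,.052).round(4))
for a,b in zip(ls,lt): print(tri([S,T],[a,b]))
print("mat",onz(T,t([(512,137),(747,192),(467,320)]),.003).round(4),onz(S,s([(625,293),(795,475),(408,368)]),.003).round(4))
L=np.array([(60,64),(60,16),(20,-65),(-20,-65),(-49,40)])/1e3
P=onz(T,t([(528,189),(590,192),(687,246),(684,298),(553,327)]),.049)[:,:2]
def f(q):
    c,n=np.cos(q[2]),np.sin(q[2]);return (L@np.array([[c,n],[-n,c]])+q[:2]-P).ravel()
r=least_squares(f,[.5,.25,0]);print("scanner",r.x[:2],np.degrees(r.x[2]),r.fun.reshape(-1,2).round(4))
print("board",onz(T,t([(385,128),(213,495)]),.018))
print("posts base",onz(T,[(440,240),(300,385)],.03),"tops",onz(T,[(463,220)],.314),onz(T,[(268,410)],.301), onz(S,[(452,231)],.314),onz(S,[(125,227)],.301))
```

```text
S [[0.3743 0.5307 0.052 ]
 [0.476  0.4875 0.052 ]
 [0.5745 0.4432 0.052 ]]
T [[0.373  0.5304 0.052 ]
 [0.4719 0.4824 0.052 ]
 [0.5647 0.4353 0.052 ]]
(array([0.37341725, 0.53003203, 0.05273973]), [np.float64(0.0004957678677793813), np.float64(0.0004957678677793937)])
(array([0.47151664, 0.48155828, 0.05695969]), [np.float64(0.00031034813086548214), np.float64(0.00031034813086548257)])
(array([0.5641323 , 0.43352458, 0.0609395 ]), [np.float64(0.0015062109876361972), np.float64(0.0015062109876360522)])
mat [[0.608  0.2957 0.003 ]
 [0.5581 0.1034 0.003 ]
 [0.4566 0.3349 0.003 ]] [[0.6126 0.2914 0.003 ]
 [0.5563 0.1039 0.003 ]
 [0.4553 0.3331 0.003 ]]
scanner [0.49074896 0.22412777] -4.178370710794346 [[ 0.0001 -0.0001]
 [-0.      0.0014]
 [-0.0009 -0.0009]
 [ 0.0006 -0.0018]
 [ 0.0003  0.0014]]
board [[0.61416334 0.39954445 0.018     ]
 [0.32033506 0.53625238 0.018     ]]
posts base [[0.52361356 0.02095177 0.03      ]
 [0.1911059  0.36129345 0.03      ]] tops [[0.51443812 0.0302085  0.314     ]] [[0.16713971 0.40740518 0.301     ]] [[0.5088601  0.02812877 0.314     ]] [[0.20955876 0.35415232 0.301     ]]
```

The joints label sits at about (0.373, 0.530, 0.052), facing inward at a heading of ~65°. The scanner is at (0.491, 0.224) with yaw −4°. A level beam meets the label 20° off square, which is within tolerance. I'm moving above the scanner.

The manual's scale: shifts go in units of 25 mm and turns go in units of 2 degrees. Converting my numbers, -0.394 m is -15.76, -0.281 m is -11.24, 75.7 degrees is 37.85.

>>> drive_effector([
  [[0.085, -3.2, -2.24, 0.4, 8], [0.085, -6.4, -4.48, 0.8, 16], [0.085, -9.6, -6.72, 1.2, 24], [0.085, -12.8, -8.96, 1.2, 32], [0.085, -15.76, -11.24, 1.2, 37.85], [0.085, -15.76, -11.24, 1.2, 37.85], [0.085, -15.76, -11.24, 1.2, 37.85], [0.085, -15.76, -11.24, 1.2, 37.85], [0.085, -15.76, -11.24, 1.2, 37.85], [0.085, -15.76, -11.24, 1.2, 37.85], [0.085, -15.76, -11.24, 1.2, 37.85], [0.085, -15.76, -11.24, 1.2, 37.85]],
])

```text
time: 1.35
eef_pos: [0.4911, 0.2237, 0.2011]
ee_rot: [[0.076, 0.997, -0.001], [0.997, -0.076, -0.0], [-0.0, -0.001, -1.0]]
ft_force: [0.5, 0.4, -0.0]
opening: 0.085
finger_force: 0.0
```

Add to h.py:
```python
def wrist(name):
    from rig import bot
    s=bot.read_state();f=bot.grab_frame("wrist");M=f["tool_from_camera"]
    f["xyz"]=s["eef_pos"]+s["ee_rot"]@M[:3,3];f["orientation"]=s["ee_rot"]@M[:3,:3]
    cv2.imwrite(f"pics/{name}.png",f["image"][:,:,::-1]);pickle.dump((s,f),open(name+".pkl","wb"));return s,f
```

```bash
python3 -c "
from h import *
s,f=wrist('w1');print(s['eef_pos'],s['ee_rot'],s['joints'],s['time'])"
```

```text
[0.49106901 0.22372785 0.20105381] [[ 7.60392655e-02  9.97104650e-01 -5.88632333e-04]
 [ 9.97104811e-01 -7.60393455e-02 -1.14759353e-04]
 [-1.59186302e-04 -5.78201915e-04 -9.99999820e-01]] [2.12706743e+01 2.07643021e+01 1.07837664e+02 7.81165687e-03
 5.14318477e+01 2.56267434e+01] 1.35
```

View pics/w1.png

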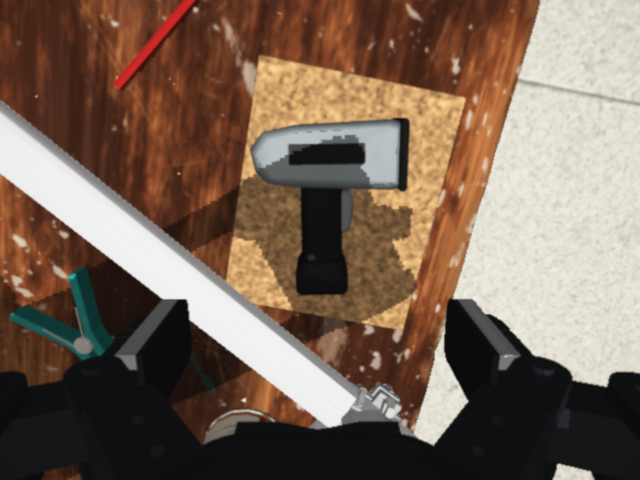

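Run:
```python
from h import *
from scipy.optimize import least_squares
s,f=pickle.load(open("w1.pkl","rb"))
L=np.array([(60,64),(60,16),(20,-65),(-20,-65)])/1e3
P=onz(f,[(408,119),(405,189),(347,293),(297,292)],.049)[:,:2]
def g(q):
    c,n=np.cos(q[2]),np.sin(q[2]);return (L@np.array([[c,n],[-n,c]])+q[:2]-P).ravel()
r=least_squares(g,[.5,.25,0]);print("scanner",r.x[:2],np.degrees(r.x[2]),r.fun.reshape(-1,2).round(4))
m=onz(f,[(262,55),(466,97),(404,330)],.003);print(m,(m[0]+m[2])/2)
print("grip sides",onz(f,[(302,230),(342,235),(352,215)],[.043,.043,.037]))
```

```text
scanner [0.49333164 0.22818065] -4.142322824111764 [[ 0.0016  0.0025]
 [ 0.0011  0.0015]
 [ 0.0001 -0.0017]
 [-0.0028 -0.0024]]
[[0.45852791 0.33822505 0.003     ]
 [0.60962952 0.29692924 0.003     ]
 [0.5584121  0.10478854 0.003     ]] [0.50847001 0.2215068  0.003     ]
grip sides [[0.47894868 0.21278371 0.043     ]
 [0.50775779 0.20681127 0.043     ]
 [0.51624224 0.21980619 0.037     ]]
```

>>> drive_effector([
  [[0.085, 0.1, 0.08, 2, 0], [0.085, 0.1, 0.08, 4, 0], [0.085, 0.1, 0.08, 5.6, 0], [0.085, 0.1, 0.08, 6.8, 0], [0.085, 0.1, 0.08, 7.4, 0], [0.085, 0.1, 0.08, 7.68, 0], [0.085, 0.1, 0.08, 7.68, 0], [0.085, 0.1, 0.08, 7.68, 0]],
])

```text
time: 2.2
eef_pos: [0.4933, 0.2275, 0.0101]
ee_rot: [[0.073, 0.997, 0.001], [0.997, -0.073, 0.0], [0.0, 0.001, -1.0]]
ft_force: [0.7, -0.2, 0.0]
opening: 0.0849
finger_force: 0.0
```

>>> drive_effector([
  [[0.02, 0, 0, 0, 0], [0.02, 0, 0, 0, 0], [0.02, 0, 0, 0, 0], [0.02, 0, 0, 0, 0], [0.02, 0, 0, 0, 0], [0.02, 0, 0, 0, 0], [0.02, 0, 0, 0, 0], [0.02, 0, 0, 0, 0], [0.02, 0, 0, 0, 0], [0.02, 0, 0, 0, 0], [0.02, 0, 0, 0, 0], [0.02, 0, 0, 0, 0]],
], force=50)

```text
time: 3.4
eef_pos: [0.4927, 0.2268, 0.01]
ee_rot: [[0.074, 0.997, -0.0], [0.997, -0.074, -0.0], [-0.0, -0.0, -1.0]]
ft_force: [-6.4, 0.2, 16.1]
opening: 0.0292
finger_force: 49.7
```

>>> drive_effector([
  [[0.02, 0, 0, -0.8, 0], [0.02, 0, 0, -1.6, 0], [0.02, 0, 0, -2.4, 0], [0.02, 0, 0, -3.2, 0], [0.02, 0, 0, -4, 0], [0.02, 0, 0, -4, 0], [0.02, 0, 0, -4, 0]],
])

```text
time: 4.1
eef_pos: [0.4931, 0.2268, 0.1093]
ee_rot: [[0.074, 0.997, 0.001], [0.997, -0.074, 0.0], [0.0, 0.001, -1.0]]
ft_force: [-0.1, 1.0, -3.0]
opening: 0.0294
finger_force: 50.8
```

```bash
python3 -c "
from h import *
s,f=wrist('w2');print(s['eef_pos'],s['ee_rot'],s['joints'],s['time'],s['opening'])"
```

```text
[0.49309619 0.22676273 0.10929695] [[ 7.42123150e-02  9.97242317e-01  5.41391316e-04]
 [ 9.97242436e-01 -7.42124320e-02  1.99215469e-04]
 [ 2.38844062e-04  5.25114153e-04 -9.99999834e-01]] [ 2.14966712e+01  2.81959542e+01  1.12021668e+02 -1.16785983e-03
  3.97493334e+01  2.57535378e+01] 4.1 0.029412461246340824
```

View pics/w2.png

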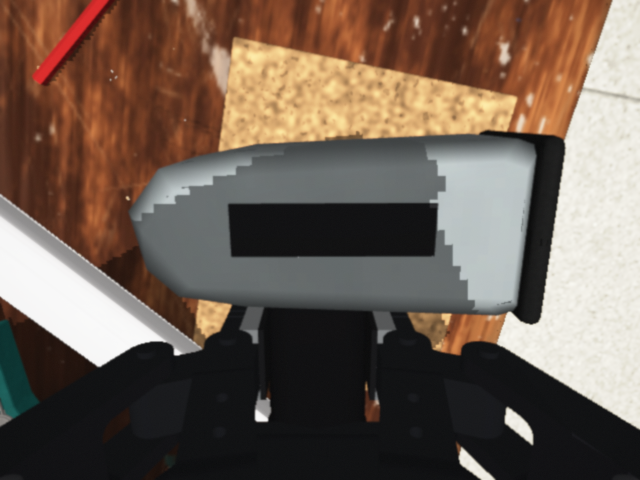

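Run:
```python
from h import *
s,f=pickle.load(open("w2.pkl","rb"))
yaw=np.radians(-4.2);R=np.array([[np.cos(yaw),-np.sin(yaw),0],[np.sin(yaw),np.cos(yaw),0],[0,0,1]])
L=np.array([(60,64,46),(60,16,46)])/1e3
for dy in(0,.002,.004):
    o=np.array([s["eef_pos"][0],s["eef_pos"][1]+dy,s["eef_pos"][2]-.007])
    print(dy,proj(f,L@R.T+o),"img (564,140),(540,322)")
```

```text
0 [[571.87985379 132.86633753]
 [543.48907269 318.81399382]] img (564,140),(540,322)
0.002 [[572.60690529 124.11139249]
 [543.97009859 311.91565779]] img (564,140),(540,322)
0.004 [[573.34363964 115.26158724]
 [544.45661432 304.95379479]] img (564,140),(540,322)
```

Converted, -0.161 m is -6.44, 0.1295 m is 5.18, -69.2 degrees is -34.6.

>>> drive_effector([
  [[0.02, 0.6, -0.8, 0, -4], [0.02, 1.2, -1.6, 0, -8], [0.02, 1.8, -2.4, 0, -12], [0.02, 2.4, -3.2, 0, -16], [0.02, 3, -4, 0, -20], [0.02, 3.6, -4.8, 0, -24], [0.02, 4.2, -5.4, 0, -28], [0.02, 4.8, -6, 0.4, -32], [0.02, 5.18, -6.44, 1.2, -34.6], [0.02, 5.18, -6.44, 2, -34.6], [0.02, 5.18, -6.44, 2.6, -34.6], [0.02, 5.18, -6.44, 2.92, -34.6]],
])

```text
time: 5.35
eef_pos: [0.341, 0.367, 0.0342]
ee_rot: [[-0.906, 0.423, -0.002], [0.423, 0.906, -0.002], [0.001, -0.003, -1.0]]
ft_force: [0.9, 0.3, -1.2]
opening: 0.0293
finger_force: 50.6
```

>>> drive_effector([
  [[0.02, 0, 0, 0, 0], [0.02, 0, 0, 0, 0]],
])

```text
time: 5.55
eef_pos: [0.3421, 0.3677, 0.0363]
ee_rot: [[-0.906, 0.424, -0.0], [0.424, 0.906, -0.0], [0.0, -0.001, -1.0]]
ft_force: [-0.1, 0.3, -1.9]
opening: 0.0291
finger_force: 50.6
```

Run:
```python
from h import *
from rig import bot
s,f=wrist('w3');T=bot.grab_frame("scene");pickle.dump(T,open("sc3.pkl","wb"))
cv2.imwrite("pics/w3s.png",np.hstack([cv2.resize(f["image"],(400,300)),cv2.resize(T["image"][180:380,100:367],(400,300))])[:,:,::-1])
print(s['eef_pos'],s['ee_rot'],s['joints'],s['time'],s['opening'])
```

```text
[0.34212726 0.36773364 0.03625047] [[-9.05811932e-01  4.23679814e-01 -3.99143784e-04]
 [ 4.23679954e-01  9.05811876e-01 -3.77389403e-04]
 [ 2.01656908e-04 -5.10953044e-04 -9.99999849e-01]] [ 4.36073089e+01  3.30696253e+01  1.19521699e+02  2.52726016e-04
  2.74401486e+01 -2.13257805e+01] 5.55 0.029055007891679408
```

View pics/w3s.png

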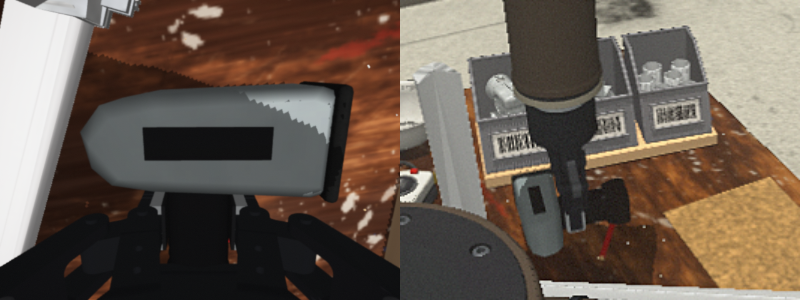

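The nose faces the joints label, with the distance computed at ~100 mm and the lateral offset at ~1 mm. Holding.

>>> drive_effector([
  [[0.02, 0, 0, 0, 0], [0.02, 0, 0, 0, 0], [0.02, 0, 0, 0, 0], [0.02, 0, 0, 0, 0], [0.02, 0, 0, 0, 0], [0.02, 0, 0, 0, 0], [0.02, 0, 0, 0, 0], [0.02, 0, 0, 0, 0], [0.02, 0, 0, 0, 0], [0.02, 0, 0, 0, 0], [0.02, 0, 0, 0, 0], [0.02, 0, 0, 0, 0]],
])

```text
time: 6.85
eef_pos: [0.3421, 0.3679, 0.0363]
ee_rot: [[-0.906, 0.423, -0.0], [0.423, 0.906, -0.0], [0.0, -0.0, -1.0]]
ft_force: [0.6, 0.2, -2.4]
opening: 0.0294
finger_force: 50.6
```

>>> drive_effector([
  [[0.02, 0, 0, 0, 0], [0.02, 0, 0, 0, 0], [0.02, 0, 0, 0, 0], [0.02, 0, 0, 0, 0], [0.02, 0, 0, 0, 0], [0.02, 0, 0, 0, 0], [0.02, 0, 0, 0, 0], [0.02, 0, 0, 0, 0], [0.02, 0, 0, 0, 0], [0.02, 0, 0, 0, 0], [0.02, 0, 0, 0, 0], [0.02, 0, 0, 0, 0]],
])

```text
time: 8.05
eef_pos: [0.3421, 0.3679, 0.0363]
ee_rot: [[-0.906, 0.423, -0.0], [0.423, 0.906, -0.0], [-0.0, -0.0, -1.0]]
ft_force: [-0.0, -0.6, -2.6]
opening: 0.0292
finger_force: 50.6
```

Run:
```python
from h import *
from rig import bot
T=bot.grab_frame("top")
a=cv2.resize(T["image"][200:360,155:368],None,fx=3.7,fy=3.7,interpolation=cv2.INTER_CUBIC)
cv2.imwrite("pics/t3.png",a[:,:,::-1])
# predicted nose & label from triangulation in crop pixels
print((proj(T,[[.332,.4386,.052],[.3735,.530,.052],[.332,.4386,.075]])-[155,200])*3.7)
```

```text
[[409.02911933 456.54557055]
 [263.35322984 392.66503696]
 [405.07767071 455.47550393]]
```

View pics/t3.png

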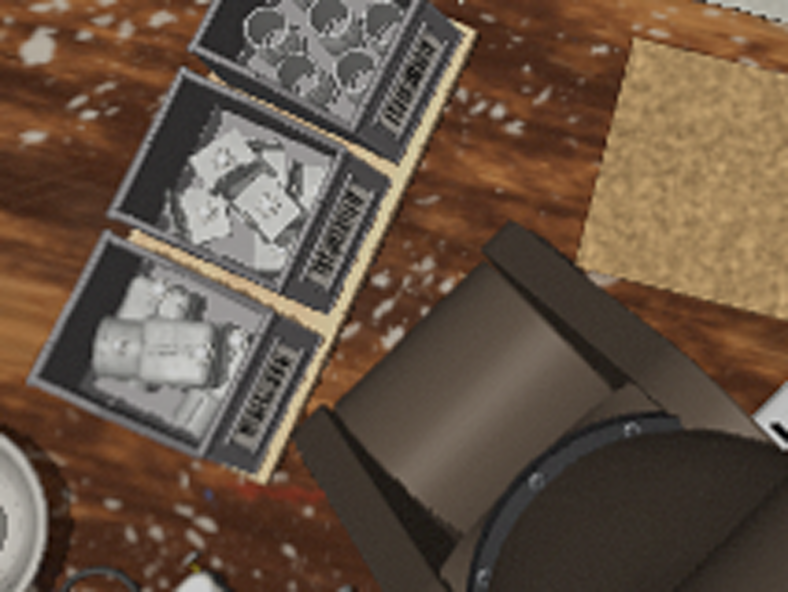

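The picture shows the joints label at (267,396), within 1 camera pixel of the prediction, so the 2.4 s hold was on target. The arm hides the scanner in this view. Going back to the mat.

Converted, -0.2 m is -8, -0.073 m is -2.92, 69.2 degrees is 34.6.

>>> drive_effector([
  [[0.02, 0, 0, -1, 0], [0.02, 0, 0, -2, 0], [0.02, -0.4, -0.12, -2.92, 4], [0.02, -1.2, -0.4, -2.92, 8], [0.02, -2.2, -0.72, -2.92, 12], [0.02, -3.2, -1.04, -2.92, 16], [0.02, -4.2, -1.36, -2.92, 20], [0.02, -5.2, -1.68, -2.92, 24], [0.02, -6.2, -2, -2.92, 28], [0.02, -7.2, -2.32, -2.92, 32], [0.02, -8, -2.56, -2.92, 34.6], [0.02, -8, -2.56, -2.92, 34.6]],
])

```text
time: 9.3
eef_pos: [0.4981, 0.2238, 0.1093]
ee_rot: [[0.079, 0.997, 0.001], [0.997, -0.079, 0.0], [0.0, 0.001, -1.0]]
ft_force: [-0.7, 0.8, -3.0]
opening: 0.0296
finger_force: 50.6
```

>>> drive_effector([
  [[0.02, 0, 0, 0.8, 0], [0.02, 0, 0, 2, 0], [0.02, 0, 0, 3, 0], [0.02, 0, 0, 3.4, 0], [0.02, 0, 0, 3.6, 0], [0.02, 0, 0, 3.76, 0], [0.02, 0, 0, 3.84, 0], [0.02, 0, 0, 3.84, 0], [0.02, 0, 0, 3.84, 0]],
])

```text
time: 10.2
eef_pos: [0.4966, 0.2254, 0.0139]
ee_rot: [[0.074, 0.997, 0.001], [0.997, -0.074, 0.0], [0.0, 0.001, -1.0]]
ft_force: [-0.1, -0.4, -3.0]
opening: 0.0293
finger_force: 50.5
```

>>> drive_effector([
  [[0.02, 0, 0, 0.04, 0], [0.02, 0, 0, 0.08, 0], [0.02, 0, 0, 0.1, 0], [0.02, 0, 0, 0.1, 0], [0.02, 0, 0, 0.1, 0]],
])

```text
time: 10.7
eef_pos: [0.4962, 0.2252, 0.0108]
ee_rot: [[0.074, 0.997, -0.0], [0.997, -0.074, -0.0], [-0.0, -0.0, -1.0]]
ft_force: [0.1, 0.5, -2.1]
opening: 0.0292
finger_force: 50.5
```

Converted, 0.001 m is 0.04, 0.0005 m is 0.02.

>>> drive_effector([
  [[0.02, 0, 0, 0.02, 0], [0.02, 0, 0, 0.04, 0], [0.02, 0, 0, 0.04, 0], [0.02, 0, 0, 0.04, 0]],
])

```text
time: 11.1
eef_pos: [0.4963, 0.2252, 0.0101]
ee_rot: [[0.074, 0.997, 0.0], [0.997, -0.074, 0.0], [0.0, 0.0, -1.0]]
ft_force: [-1.0, -1.3, 5.0]
opening: 0.0293
finger_force: 51.6
```

>>> drive_effector([
  [[0.045, 0, 0, 0, 0], [0.055, 0, 0, 0, 0], [0.07, 0, 0, 0, 0], [0.08, 0, 0, 0, 0], [0.08, 0, 0, 0, 0], [0.08, 0, 0, 0, 0], [0.08, 0, 0, 0, 0]],
])

```text
time: 11.8
eef_pos: [0.4962, 0.2252, 0.0098]
ee_rot: [[0.074, 0.997, -0.0], [0.997, -0.074, -0.0], [-0.0, -0.0, -1.0]]
ft_force: [0.5, -0.5, -0.6]
opening: 0.0796
finger_force: 0.0
```

>>> drive_effector([
  [[0.08, 0, 0, -0.4, 0], [0.08, 0, 0, -1.2, 0], [0.08, 0, 0, -2.8, 0], [0.08, 0, 0, -4.4, 0], [0.08, 0, 0, -6, 0], [0.08, 0, 0, -7.6, 0], [0.08, 0, 0, -7.6, 0], [0.08, 0, 0, -7.6, 0], [0.08, 0, 0, -7.6, 0]],
])

```text
time: 12.7
eef_pos: [0.4956, 0.225, 0.1994]
ee_rot: [[0.074, 0.997, -0.001], [0.997, -0.074, -0.0], [-0.0, -0.001, -1.0]]
ft_force: [-0.1, -0.2, 0.3]
opening: 0.0799
finger_force: 0.0
```

```bash
python3 -c "
from h import *
wrist('w4')"
```

```text
(no output)
```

View pics/w4.png

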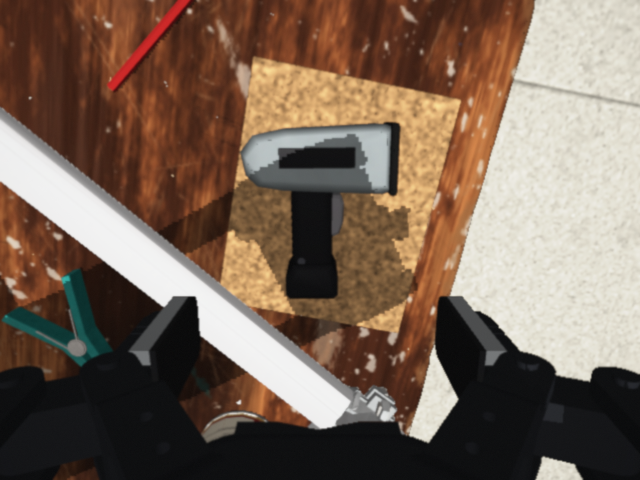

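The scanner lies flat on the mat with its trigger out (337,213) and its grip at (312,225), about 19 mm from the mat's middle. The gripper is clear of it.

```bash
python3 -c "
from rig import bot
print(bot.sign_off())"
```

```text
the job is handed in; nothing more can be done
None
```

I held the scanner on the pipe-joint label for 2.4 s with the trigger pulled, about 100 mm away by my camera measurements. I then laid it flat on its mat, let go, and handed the job in at about 13 s; no verdict came back.

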